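# Bring both bowl warmers to the middle setting

### The job

Two bowl warmers stand on the treatment-room counter, one dial left at its lowest setting and the other at its highest. Press a fingertip on the flat top of each dial and drag it round by friction until it clicks once, into the middle setting, without running on to the far one. Grip and lift nothing: leave the bowls and everything else standing where it is.

Things in the scene. Friction and masses are not known exactly. Their poses are not given: they have to be found in the camera images.
- warmer_a: white plastic bowl warmer, fixed, 240 long (x) x 130 wide (y) x 50 mm high. Origin at the centre of its underside, z up. At +x, away from the robot, a steel hot plate (96 mm across, top at 54 mm, centre x = +62 mm) bears a bowl; towards -x, nearer the robot, is its dial (axis at x = -58 mm, y = 0). Two alike: either may be left or right. Three black marks on the cover beyond the dial show the settings.
- warmer_b: white plastic bowl warmer, fixed, 240 long (x) x 130 wide (y) x 50 mm high. Origin at the centre of its underside, z up. At +x, away from the robot, a steel hot plate (96 mm across, top at 54 mm, centre x = +62 mm) bears a bowl; towards -x, nearer the robot, is its dial (axis at x = -58 mm, y = 0). Two alike: either may be left or right. Three black marks on the cover beyond the dial show the settings.
- dial_a (a joint): dial angle of warmer_a (rad) about its vertical axis, growing clockwise seen from above. Detents: -0.7 lowest, 0 middle, +0.7 highest, stops at +-0.8. Starts at the lowest, -0.7. It tips over at about +-0.35: let go, it clicks into the detent on that side. Needs up to 0.06 N m. Its white line points along the warmer's +x at 0, at the middle mark; shortest mark (to the left, counterclockwise) lowest, longest highest.
- dial_b (a joint): dial angle of warmer_b (rad) about its vertical axis, growing clockwise seen from above. Detents: -0.7 lowest, 0 middle, +0.7 highest, stops at +-0.8. Starts at the highest, +0.7. It tips over at about +-0.35: let go, it clicks into the detent on that side. Needs up to 0.06 N m. Its white line points along the warmer's +x at 0, at the middle mark; shortest mark (to the left, counterclockwise) lowest, longest highest.
- dial_a_top (a point): centre of the top face of the dial of warmer_a, on its axis, 62 mm above the counter; axes as the warmer's. The dial: black flat rubber disc, 82 mm diameter, knurled edge, friction about 1, rigid against pressing, only 4 mm proud of the fixed grey collar round it (96 mm outside), so it cannot be gripped: a fingertip pressed on top (5 N, about 27 mm off the axis) turns it by friction.
- dial_b_top (a point): centre of the top face of the dial of warmer_b, on its axis, 62 mm above the counter; axes as the warmer's. The dial: black flat rubber disc, 82 mm diameter, knurled edge, friction about 1, rigid against pressing, only 4 mm proud of the fixed grey collar round it (96 mm outside), so it cannot be gripped: a fingertip pressed on top (5 N, about 27 mm off the axis) turns it by friction.
- bowl_a: white ceramic bowl, loose, 92 mm across the rim and 36 mm high, standing on the hot plate (rim 90 mm above the counter); origin at the centre of its underside. Leave alone.
- bowl_b: white ceramic bowl, loose, 92 mm across the rim and 36 mm high, standing on the hot plate (rim 90 mm above the counter); origin at the centre of its underside. Leave alone.
- jar_mid: small white jar, loose, 42 mm diameter, 50 mm high, standing between the two warmers; origin at the centre of its underside. Leave alone.
- jar_back: amber glass jar, loose, 64 mm diameter, 60 mm high, beyond the warmers; origin at the centre of its underside. Leave alone.
- bottle: white bottle, loose, 52 mm diameter, 150 mm high, at the right side; origin at the centre of its underside. Leave alone.
- cup: white cup, loose, 72 mm diameter, 85 mm high, at the left side; origin at the centre of its underside. Leave alone.
- spatula: spatula, loose, 180 mm long, lying beyond the warmers. Leave alone.
- brush: brush, loose, 170 mm long, lying beyond the warmers. Leave alone.

How it is judged:
By the outcome, as a careful person would: the job done as asked, in the order asked, and still so for the second after the job is handed in, with the robot touching nothing.
It also fails if it takes over 51 s, if anything falls off the work surface, if the arm or the gripper's body presses on something with over 40 N, if the wrist force passes 120 N, or if a joint passes its speed limit or range.

### The arm

A 6-joint arm with a two-finger parallel gripper is mounted at the origin on the work surface. World frame = base frame: x ahead of the robot, y to its left, z up, the work surface at z = 0. Lengths are in mm, angles in rad, forces in N, time in s.
With the tool pointing down it reaches from about 375 to 975 mm from the base axis. Payload 3.8 kg.
Tool frame: the origin (TCP) lies between the finger pads; the fingertips stand tip_reach ahead of it and the grasp point (between the pads) lies 2 mm behind it (tip_reach is the distance from the TCP to the fingertips, in mm); z points along the fingers, y is the line along which they close (so a half turn about z gives the same grasp; the last joint's range is limited). The gripper opens to 88 mm and grips with 3 to 60 N. Pads are 18 mm wide; open, the fingers measure 123 mm over their backs; the gripper's body (75 mm by 187 mm) begins 45 mm behind the grasp point.
Start: joints at [1.207, 0.264, 1.604, -0, 1.274, -0.037], TCP at [216.682, 639.271, 255.706] pointing down, gripper open.
Joint ranges: [-2.63, 2.63], [-0.94, 2.18], [0.31, 2.57], [-1.31, 4.45], [0, 2.66], [-2.55, 2.55]. Speed limits (rad/s): [2.57, 2.57, 3.14, 3.14, 3.14, 3.14].

### API

Orientations are given as [roll, pitch, yaw] about the fixed x, y, z axes, in that order (R = Rz(yaw) Ry(pitch) Rx(roll)).
In Python, from plant import get_obs, read_camera, get_calibration, close_job, tip_reach gives the robot as it stands.
- The arm moves only by the shell command python3 -m pendant 'ROWS' [FORCE]. ROWS is JSON, one flat list of numbers, 5 for each row, row after row: the closure, from 0 (fully open) to 1 (shut), then the shift along the tool's x, y, z in m, then the turn about the tool's z in rad. A call has 1 to 5 rows; each row shifts and turns the commanded pose from where the row before left it, along the tool's axes as they then stand; what a row does not reach is not made up. A row lasts 1/10 s, in which the tool goes at most 50 mm and 8.59 degrees, less where a joint would pass 70% of its speed; a pose out of reach is approached as far as the arm can. A call is refused whole if a number of a shift passes 0.05 or a number of a turn 0.15, either way. A call with a gripper value outside its range is refused whole. The fingers move at their own pace and stop on an object; FORCE is the grip in N (left out, the last holds). Time passes only in rows, so rows that do not move let the fingers close. It gives the time, the measured TCP pose, the force, the opening and the grip force at its end, in the units of the state.
- get_obs(): the state, without advancing time (a new reading comes with each control period).
- read_camera(name): name is "side" or "top"; returns the picture (384x512x3 uint8, red, green, blue); there is no depth.
- get_calibration(name): a dict with "camera_matrix" (3x3 intrinsics, pixels), "k1" (the pictures are not rectified: a ray, as slopes to the right and down, at radius r is drawn at 1 + k1 r^2 times it, then the intrinsics apply), "view" (4x4, takes a point from world to camera coordinates). Camera axes: x right, y down, z forward; pixel columns grow to the right and rows downward; lengths in mm; the calibration is good to about 2 mm. A picture is of the moment at which its call begins. get_calibration takes no time and is no camera call.
- close_job(): hands the job in; it is judged then, once.
The state is a dict: "clock": time; "joint_pos": joint angles; "dq": joint speeds; "joint_efforts": joint torques, N m; "tcp_pos": TCP position; "ee_rot": TCP orientation; "ft_force": force on the tool from outside, world axes, zero at the start; "ft_torque": the same for the moment, N m; "width": finger opening in mm; "grasp_force": force on a finger pad.
Only numpy, scipy, OpenCV 4.12 (cv2) and the standard library are available. Lean on these libraries where they do the work, as an engineer would, in place of code of your own. Each camera call takes 0.05 s, during which the arm holds its last target. There are 200 camera calls.

## Working session

There is one attempt and no reset: what is moved stays moved. The work goes in short steps, Python scripts to look and compute and a shell command to move; the robot and the scene stay as the last step left them, time stands still between calls to the robot, and variables do not carry over. Pictures are saved under pics/ and viewed, at most 10 in all, crops included, and the job is handed in when it is done.

```bash
mkdir -p pics; ls
python3 - <<'E'
from plant import *
import cv2, numpy as np
o=get_obs(); print(o); 
print(tip_reach if not callable(tip_reach) else tip_reach())
for n in("top","side"):
    im=read_camera(n); cv2.imwrite(f"pics/{n}0.png",im[:,:,::-1]); print(get_calibration(n))
E
```

```text
pics
{'clock': 0.0, 'joint_pos': array([ 1.20711000e+00,  2.64760670e-01,  1.60536685e+00, -3.27530681e-05,
        1.27364008e+00, -3.69276089e-02]), 'dq': array([-0.00093747, -0.00010517, -0.00017422, -0.00114837,  0.00056729,
        0.00152846]), 'joint_efforts': array([-2.26080687e-03, -5.02125907e+01, -3.56862509e+01,  7.25295232e-02,
        2.96943483e-02, -1.20180844e-04]), 'tcp_pos': array([216.45433349, 638.66286038, 254.38672128]), 'ee_rot': array([-3.13941804e+00, -4.90217886e-05,  2.81484351e+00]), 'ft_force': array([ 0.05678907,  0.23036981, -0.0844603 ]), 'ft_torque': array([-0.05607864, -0.00424012,  0.0259302 ]), 'grasp_force': 0.0, 'width': 87.81459956093015}
17.0
{'camera_matrix': array([[380.75005117,   0.        , 257.84204558],
       [  0.        , 380.75005117, 193.81356606],
       [  0.        ,   0.        ,   1.        ]]), 'k1': -0.08164542393494083, 'view': array([[ 2.39707693e-02, -9.99709449e-01,  2.53364263e-03,
        -9.52694941e+00],
       [-9.93471147e-01, -2.41037931e-02, -1.11508237e-01,
         6.25192382e+02],
       [ 1.11536908e-01,  1.55837367e-04, -9.93760280e-01,
         1.12671941e+03],
       [ 0.00000000e+00,  0.00000000e+00,  0.00000000e+00,
         1.00000000e+00]])}
{'camera_matrix': array([[356.923208  ,   0.        , 253.99492118],
       [  0.        , 356.923208  , 191.28457026],
       [  0.        ,   0.        ,   1.        ]]), 'k1': -0.09260098013796347, 'view': array([[ 6.86536020e-01, -7.26961554e-01,  1.39711234e-02,
        -4.41575758e+02],
       [-4.42447987e-01, -4.32937573e-01, -7.85369236e-01,
         3.08989214e+02],
       [ 5.76981865e-01,  5.33002774e-01, -6.18869914e-01,
         7.30844405e+02],
       [ 0.00000000e+00,  0.00000000e+00,  0.00000000e+00,
         1.00000000e+00]])}
```

View pics/top0.png

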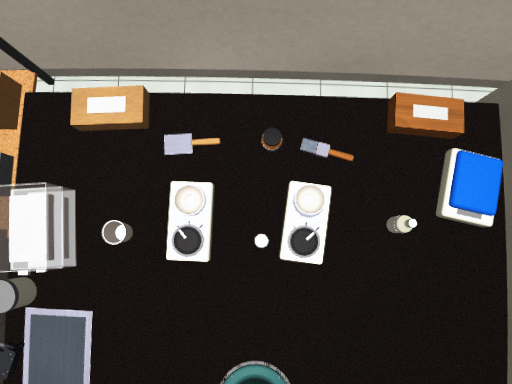

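View pics/side0.png

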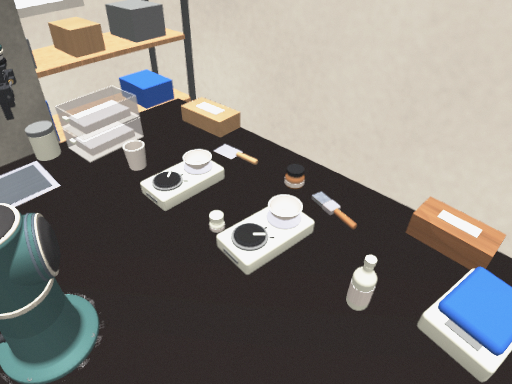

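The left warmer's dial (188,240) has its line up-left (lowest), so it is warmer_a. The right one (305,240) has its line up-right (highest), so it is warmer_b. Next I measure the dial axes and headings.

```bash
cat > h.py <<'E'
from plant import *
import cv2, numpy as np
def ray(n,uv,z):
    c=get_calibration(n);K,V=c["camera_matrix"],c["view"]
    p=cv2.undistortPoints(np.array(uv,float).reshape(-1,1,2),K,np.array([c["k1"],0,0,0,0]))[:,0]
    d=np.c_[p,np.ones(len(p))]@V[:3,:3]; o=-V[:3,:3].T@V[:3,3]
    return o+d*((z-o[2])/d[:,2])[:,None]
def measure(n,im,boxes):
    g=im.min(2)
    for k,(x0,y0,x1,y1) in boxes.items():
        sub=g[y0:y1,x0:x1]
        m=(sub>130).astype(np.uint8)
        cs,_=cv2.findContours(m,0,2); c=max(cs,key=cv2.contourArea)
        cover=cv2.drawContours(np.zeros_like(m),[c],-1,1,-1)
        dark=((sub<75)&(cover>0)).astype(np.uint8)
        ds,_=cv2.findContours(dark,0,2); d=cv2.convexHull(max(ds,key=cv2.contourArea))
        dp=ray(n,d[:,0]+[x0,y0],62)
        e,wh,_=cv2.minAreaRect(dp[:,:2].astype(np.float32))
        line=np.argwhere((cv2.drawContours(np.zeros_like(m),[d],-1,1,-1)>0)&(sub>150))[:,::-1]
        lc=ray(n,line.mean(0)+[x0,y0],62)[0] if len(line) else None
        rp=ray(n,c[:,0]+[x0,y0],50)[:,:2].astype(np.float32)
        r=cv2.boxPoints(cv2.minAreaRect(rp)); r=r[np.argsort(r[:,0])]
        ax=r[2:].mean(0)-r[:2].mean(0)
        yaw=np.arctan2(ax[1],ax[0])
        print(n,k,"dial",np.round(e,1),"size",np.round(wh,1),"rect c",r.mean(0).round(1),"len",np.linalg.norm(ax).round(1),"wid",np.linalg.norm(r[2]-r[3]).round(1),"yaw",yaw.round(3))
        print("  dial from rect",(r.mean(0)-58*ax/np.linalg.norm(ax)).round(1))
        if lc is not None:
            v=lc[:2]-e; print("  line angle(cw +)",(yaw-np.arctan2(v[1],v[0])).round(2),"len",np.linalg.norm(v).round(1))
E
python3 - <<'E'
from h import *
im=cv2.imread("pics/top0.png")
measure("top",im,{"a":(155,170,225,272),"b":(270,170,340,272)})
a=cv2.resize(im[170:272,155:340],None,fx=4,fy=4,interpolation=cv2.INTER_CUBIC); cv2.imwrite("pics/crop.png",a)
E
```

```text
top a dial [480.2 211.3] size [76.4 77.3] rect c [538.2 209.6] len 237.9 wid 130.4 yaw -0.018
  dial from rect [480.2 210.6]
  line angle(cw +) -0.72 len 23.3
top b dial [ 485.7 -133.8] size [76.2 76.9] rect c [ 543.1 -138.8] len 237.7 wid 128.5 yaw -0.115
  dial from rect [ 485.4 -132.1]
  line angle(cw +) 0.69 len 22.9
```

View pics/crop.png

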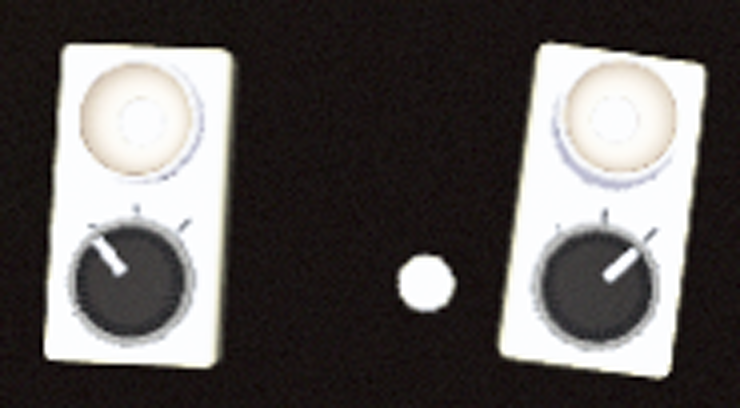

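Sizes, line angles (-0.72, +0.69) and the positions from the dial and from the rectangle agree. a is at (480,211), b at (486,-133). With the present yaw I can press on a's near side with tool x pointing radially outward. I shut the fingers and go over a.

```bash
python3 -m pendant '[1,-0.03,-0.0267,0,0, 1,-0.03,-0.0267,0,0, 1,-0.03,-0.0267,0,0, 1,-0.03,-0.0267,0,0, 1,-0.03,-0.0267,0,0]' 10
python3 -m pendant '[1,-0.03,-0.0267,0.02,0, 1,-0.03,-0.0267,0.02,0, 1,-0.03,-0.0267,0.02,0, 1,-0.03,-0.0267,0.02,0, 1,-0.03,-0.0267,0.02,0]'
python3 -m pendant '[1,-0.03,-0.0267,0.02,0, 1,-0.03,-0.0267,0.02,0, 1,0,0,0,0, 1,0,0,0,0, 1,0,0,0,0]'
```

```text
clock: 0.6
tcp_pos: [316.2, 463.0, 255.1]
ee_rot: [-3.141, -0.0, 2.815]
ft_force: [1.5, -0.3, 0.1]
width: 49.9
grasp_force: 0.0
clock: 1.1
tcp_pos: [415.3, 288.4, 154.7]
ee_rot: [-3.141, -0.0, 2.815]
ft_force: [0.4, 0.6, -0.3]
width: 10.2
grasp_force: 0.0
clock: 1.6
tcp_pos: [454.8, 221.0, 116.1]
ee_rot: [3.141, 0.0, 2.815]
ft_force: [0.3, 0.4, -0.4]
width: 0.4
grasp_force: 0.0
```

```bash
python3 -m pendant '[1,0,0,0.015,0, 1,0,0,0.012,0, 1,0,0,0.005,0, 1,0,0,0.001,0, 1,0,0,0,0]'
python3 -m pendant '[1,0,0,0.001,0, 1,0,0,0,0]'
python3 -m pendant '[1,0,0,0.001,0, 1,0,0,0,0]'
python3 -m pendant '[1,0,0,0.001,0, 1,0,0,0,0]'
```

```text
clock: 2.1
tcp_pos: [454.6, 220.7, 82.7]
ee_rot: [-3.142, -0.0, 2.816]
ft_force: [0.0, -0.4, 0.1]
width: 0.3
grasp_force: 0.0
clock: 2.3
tcp_pos: [455.0, 220.4, 82.1]
ee_rot: [3.141, 0.0, 2.815]
ft_force: [0.2, 0.2, -0.3]
width: 0.5
grasp_force: 0.0
clock: 2.5
tcp_pos: [454.9, 220.2, 80.8]
ee_rot: [3.141, 0.0, 2.815]
ft_force: [0.6, -0.4, -0.0]
width: 0.4
grasp_force: 0.0
clock: 2.7
tcp_pos: [454.7, 220.2, 79.6]
ee_rot: [-3.142, -0.0, 2.815]
ft_force: [1.0, -1.2, 0.5]
width: 0.4
grasp_force: 0.0
```

```bash
python3 -m pendant '[1,0,0,0.0005,0, 1,0,0,0,0]'
python3 -m pendant '[1,0,0,0.0005,0, 1,0,0,0,0]'
python3 -m pendant '[1,0,0,0.0005,0, 1,0,0,0,0]'
```

```text
clock: 2.9
tcp_pos: [454.8, 220.3, 79.4]
ee_rot: [3.142, -0.0, 2.815]
ft_force: [0.0, -0.3, 3.0]
width: 0.1
grasp_force: 1.1
clock: 3.1
tcp_pos: [454.9, 220.3, 79.4]
ee_rot: [3.142, -0.0, 2.815]
ft_force: [-1.6, -1.1, 5.9]
width: 0.2
grasp_force: 3.0
clock: 3.3
tcp_pos: [454.9, 220.4, 79.3]
ee_rot: [3.141, -0.0, 2.815]
ft_force: [-3.1, -1.4, 9.4]
width: 0.6
grasp_force: 4.6
```

Pressing 9 N at r = 27 mm. Drag a clockwise.

```bash
python3 -m pendant '[1,-0.0001,0.0018,0,0.065, 1,-0.0001,0.0018,0,0.065, 1,-0.0001,0.0018,0,0.065, 1,-0.0001,0.0018,0,0.065, 1,-0.0001,0.0018,0,0.065]'
python3 -m pendant '[1,-0.0001,0.0018,0,0.065, 1,-0.0001,0.0018,0,0.065, 1,-0.0001,0.0018,0,0.065, 1,0,0,0,0, 1,0,0,0,0]'
python3 - <<'E'
from h import *
im=read_camera("side"); cv2.imwrite("pics/s1.png",cv2.resize(im[130:280,120:340,::-1],None,fx=3,fy=3))
E
```

```text
clock: 3.8
tcp_pos: [459.7, 227.9, 79.4]
ee_rot: [3.141, 0.001, 2.487]
ft_force: [-1.4, -2.7, 7.0]
width: 0.3
grasp_force: 3.7
clock: 4.3
tcp_pos: [464.6, 232.5, 79.4]
ee_rot: [3.138, 0.001, 2.297]
ft_force: [1.6, -0.8, 5.3]
width: 0.6
grasp_force: 2.6
```

View pics/s1.png

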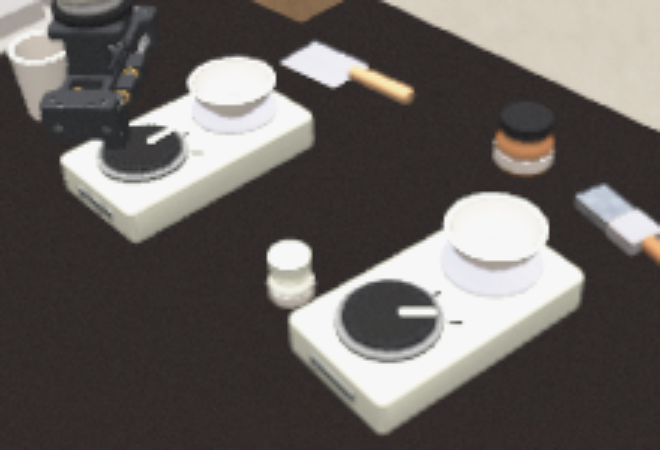

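The a line (crop (150,143) to (180,125)) now points near the middle mark. I check its angle by ray onto z = 62.

Run:
```python
from h import *
p=ray("side",[[170,177.7],[180,171.7],[213,199]],62); d=p[1]-p[0]; print(p.round(1), -0.018-np.arctan2(d[1],d[0]))
```

```text
[[483.9 202.1  62. ]
 [524.7 205.7  62. ]
 [507.9  32.   62. ]] -0.10629022240265908
```

It is at about -0.1, past the tipping point and short of +0.35. Lift straight off and go over b.

```bash
python3 -m pendant '[1,0,0,-0.005,0, 1,0,0,-0.02,0, 1,0,0,-0.03,0, 1,-0.01,-0.0087,-0.02,0, 1,-0.0248,-0.0215,0,0]'
python3 -m pendant '[1,-0.029,-0.0252,0,0, 1,-0.029,-0.0252,0,0, 1,-0.029,-0.0252,0,0, 1,-0.029,-0.0252,0,0, 1,-0.029,-0.0252,0,0]'
python3 -m pendant '[1,-0.029,-0.0252,0,0, 1,-0.029,-0.0252,0,0, 1,-0.023,-0.0197,0,0, 1,0,0,0,0, 1,0,0,0,0]'
python3 - <<'E'
from h import *
im=read_camera("top")
measure("top",im,{"a":(155,170,225,272)})
E
```

```text
clock: 4.85
tcp_pos: [465.3, 187.6, 156.6]
ee_rot: [3.136, 0.001, 2.299]
ft_force: [0.5, -0.2, -0.6]
width: 0.3
grasp_force: 0.0
clock: 5.35
tcp_pos: [463.9, -7.5, 152.8]
ee_rot: [-3.141, -0.001, 2.296]
ft_force: [2.0, 0.3, 0.2]
width: 0.6
grasp_force: 0.0
clock: 5.85
tcp_pos: [465.4, -113.4, 152.7]
ee_rot: [-3.141, -0.002, 2.293]
ft_force: [0.2, 1.0, 1.0]
width: 0.3
grasp_force: 0.0
top a dial [480.2 211.3] size [76.4 77.3] rect c [538.2 209.5] len 238.2 wid 130.5 yaw -0.018
  dial from rect [480.2 210.6]
  line angle(cw +) -0.03 len 25.1
```

Dial a sits at 0. Now press on b.

```bash
python3 -m pendant '[1,-0.0012,0.002,0.03,0, 1,0,0,0.025,0, 1,0,0,0.012,0, 1,0,0,0.005,0, 1,0,0,0,0]'
python3 -m pendant '[1,0,0,0.0005,0, 1,0,0,0,0]'
python3 -m pendant '[1,0,0,0.0005,0, 1,0,0,0,0]'
```

```text
clock: 6.4
tcp_pos: [468.2, -112.1, 80.9]
ee_rot: [-3.141, -0.001, 2.296]
ft_force: [0.5, -0.2, 0.3]
width: 0.3
grasp_force: 0.0
clock: 6.6
tcp_pos: [469.5, -113.1, 81.9]
ee_rot: [3.14, 0.002, 2.295]
ft_force: [-0.0, -0.2, 0.7]
width: 0.6
grasp_force: 0.0
clock: 6.8
tcp_pos: [468.8, -113.1, 80.8]
ee_rot: [3.141, 0.001, 2.295]
ft_force: [-0.1, -0.0, 0.1]
width: 0.4
grasp_force: 0.0
```

```bash
python3 -m pendant '[1,0,0,0.001,0, 1,0,0,0,0]'
python3 -m pendant '[1,0,0,0.0007,0, 1,0,0,0,0]'
python3 -m pendant '[1,0,0,0.0005,0, 1,0,0,0,0]'
```

```text
clock: 7.0
tcp_pos: [468.7, -113.0, 79.4]
ee_rot: [3.141, 0.0, 2.295]
ft_force: [0.5, 1.1, 0.8]
width: 0.2
grasp_force: 0.4
clock: 7.2
tcp_pos: [468.8, -113.0, 79.3]
ee_rot: [3.141, 0.0, 2.295]
ft_force: [-2.2, 1.8, 6.5]
width: 0.2
grasp_force: 3.3
clock: 7.4
tcp_pos: [468.8, -113.0, 79.3]
ee_rot: [3.141, 0.0, 2.295]
ft_force: [-3.3, 1.5, 9.6]
width: 0.4
grasp_force: 5.0
```

```bash
python3 -m pendant '[1,-0.0001,-0.0018,0,-0.065, 1,-0.0001,-0.0018,0,-0.065, 1,-0.0001,-0.0018,0,-0.065, 1,-0.0001,-0.0018,0,-0.065, 1,-0.0001,-0.0018,0,-0.065]'
python3 -m pendant '[1,-0.0001,-0.0018,0,-0.065, 1,-0.0001,-0.0018,0,-0.065, 1,-0.0001,-0.0018,0,-0.065, 1,0,0,0,0, 1,0,0,0,0]'
python3 - <<'E'
from h import *
im=read_camera("side"); cv2.imwrite("pics/s2.png",cv2.resize(im[190:280,200:330,::-1],None,fx=5,fy=5))
E
```

```text
clock: 7.9
tcp_pos: [462.9, -118.8, 79.3]
ee_rot: [3.14, -0.002, 2.622]
ft_force: [-4.9, 7.7, 12.8]
width: 1.0
grasp_force: 6.4
clock: 8.4
tcp_pos: [460.3, -124.5, 79.3]
ee_rot: [3.141, -0.002, 2.815]
ft_force: [-6.1, 3.1, 12.8]
width: 0.5
grasp_force: 6.6
```

View pics/s2.png

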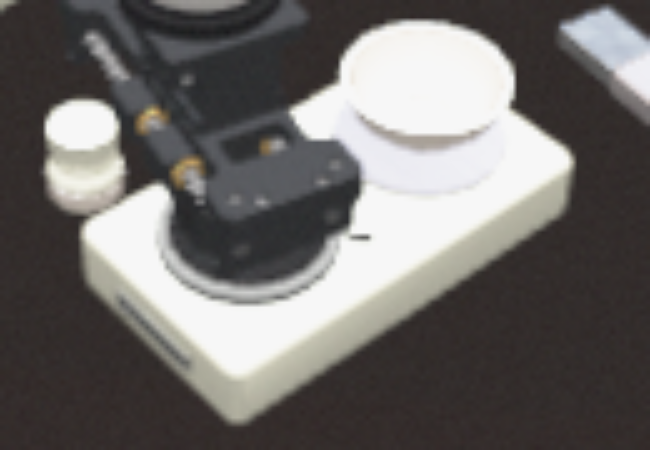

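The gripper hides b's line. The contact point has travelled about 0.54 rad round the axis, so b should be near +0.15. Lift, back off, check.

```bash
python3 -m pendant '[1,0,0,-0.005,0, 1,0,0,-0.02,0, 1,0,0,-0.03,0, 1,0,0,-0.04,0, 1,0.03,0,-0.03,0]'
python3 -m pendant '[1,0.03,0.02,0,0, 1,0.01,0.035,0,0, 1,0,0.04,0,0, 1,0,0.04,0,0, 1,0,0.03,0,0]'
python3 -m pendant '[1,0,0,0,0, 1,0,0,0,0, 1,0,0,0,0]'
python3 - <<'E'
from h import *
im=read_camera("top")
cv2.imwrite("pics/t3.png",im[:,:,::-1])
measure("top",im,{"a":(155,170,225,272),"b":(270,170,340,272)})
E
```

```text
clock: 8.95
tcp_pos: [435.2, -116.4, 205.9]
ee_rot: [-3.142, 0.005, 2.815]
ft_force: [0.8, 0.2, 0.7]
width: 0.5
grasp_force: 0.0
clock: 9.45
tcp_pos: [447.8, 55.7, 203.3]
ee_rot: [3.141, 0.001, 2.815]
ft_force: [1.5, -0.2, -0.3]
width: 0.6
grasp_force: 0.0
clock: 9.75
tcp_pos: [447.1, 53.0, 202.7]
ee_rot: [-3.141, -0.001, 2.814]
ft_force: [0.3, -1.0, 0.2]
width: 0.8
grasp_force: 0.0Traceback (most recent call last):
  File "<stdin>", line 4, in <module>
  File "h.py", line 16, in measure
    ds,_=cv2.findContours(dark,0,2); d=cv2.convexHull(max(ds,key=cv2.contourArea))
                                                      ~~~^^^^^^^^^^^^^^^^^^^^^^^^
ValueError: max() iterable argument is empty
```

View pics/t3.png

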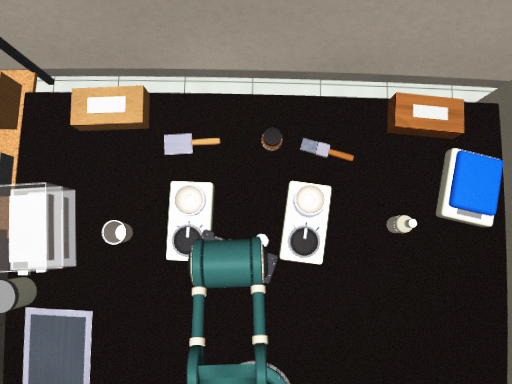

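Both lines, a near (188,233) and b near (305,232), point up at the middle marks. Bowls, jars, bottle, cup, spatula and brush stand where they stood. I measure b's angle and hand in.

Run:
```python
from h import *
measure("top",cv2.imread("pics/t3.png"),{"b":(275,170,340,272)})
print(close_job())
```

```text
top b dial [ 485.7 -133.8] size [76.3 76.9] rect c [ 543.2 -138.9] len 238.1 wid 128.6 yaw -0.115
  dial from rect [ 485.6 -132.2]
  line angle(cw +) -0.03 len 22.8
the job is handed in; nothing more can be done
None
```

Both dials are at the middle setting (each line measured -0.03 rad from straight ahead), nothing else appears moved in the last picture, and the job was handed in about 10 s into the 51 s allowed.

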